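# Put the scoop away in the push-button caddy

### The job

Open the charcoal caddy by pressing its button slowly and gently, by feel, until the latch lets go, and let the lid spring fully open by itself without touching it. Then put the aluminium scoop down inside the caddy (do not drop it in), lying wholly below the rim, and leave the lid open and the other things where they stand.

Things in the scene. Friction and masses are not known exactly. Their poses are not given: they have to be found in the camera images.
- caddy: Charcoal plastic caddy, fixed: open-topped box 180 (x) x 200 (y) x 85 mm high under a sprung lid, walls and floor 5 mm. Origin: centre of the box's underside; own -x is the front. There a nose block 70 mm wide and 70 mm high, from x = -90 to -170 mm, carries the button. Pushing on the caddy, button or lid with more than 20 N breaks it.
- nose_top (a point): Point on the button's axis level with the nose block's top face (caddy x -140, y 0, z 70 mm). The round flat cap, 28 mm across, pushes straight down here. Its top rests 8 to 16 mm above this point, a height that differs each time and is not measured: find it by touch. Travel 7 mm to a hard stop. It resists with 3 N at first, 8 N at the bottom, plus 0.8 N per mm/s of pressing speed.
- latch (a point): Tip of the flat steel latch tongue (22 mm wide, caddy x = -93 mm, z = 88 mm) that hooks over a tab in the middle of the lid's front edge. The button draws it back: it lets go when the cap is about 5 mm down, and the lid pops up. The cap is heavily damped and creeps back up when let go.
- well (a point): Centre of the floor of the caddy's well, 5 mm above the counter; the well is 170 (caddy x) x 190 (y) mm and its rim is 80 mm above this point.
- lid: The caddy's flat lid, 180 x 200 x 6 mm. Origin on its hinge: middle of the box's far (caddy +x) rim, 85 mm up; shut, it reaches towards caddy -x, z axis vertical. Unlatched, it swings up and back by itself in about 1 s, turning about its y axis to 1.9 rad, and stays there. Its front edge, 50 mm from the button's axis, sweeps up and away. The robot must not touch it.
- scoop: Loose aluminium scoop, 90 g: round flat-bottomed bowl, 56 mm across the rim, 32 mm high, with a straight bar handle along its own -x, 16 mm wide (y), 14 mm thick, from x = -26 to -102 mm, centred at z = 23 mm. Origin: centre of the bowl's underside. 130 mm long in all.
- scoop_grip (a point): Point on the middle of the handle's section, 55 mm from the bowl's centre; good place to grip across the handle from above (23 mm above the underside).
- scoop_nose (a point): Far end of the scoop: the bowl's rim side away from the handle, at scoop x = +28, z = 23 mm.
- scoop_tail (a point): End of the scoop's handle, at scoop x = -102, z = 23 mm.
- egg_cup: White ceramic egg cup on a foot, 48 mm across, 62 mm high, loose, 90 g. Origin: centre of the underside. Leave it alone.
- jar_opener: Wooden jar opener, flat, with two spread jaws towards its +x; about 160 x 70 x 18 mm, loose. Origin: underside near its middle. Leave it alone.
- acrylic_box: Clear acrylic box with a shut lid under a steel spring clip, 104 x 104 x 84 mm, loose, 400 g. Origin: centre of the underside. Leave it alone.
There are look-alikes about, which are no part of the job. What is meant by the scoop is not yellow, and is the larger of those in its own colour.

How it is judged:
On the way:
1. the lid has sprung fully open (angle between lid's own z axis and vertical above 1.75 rad), for 0.2 s.
At the end, for the whole second after the job is handed in: The lid stands fully open (more than 1.75 rad) and the scoop lies at rest in the caddy's well: both its ends within the inside of the walls and at most 75 mm above the caddy's underside, so below the 85 mm rim (angle between lid's own z axis and vertical above 1.75 rad and x of scoop_nose in the frame of caddy between -0.086 and 0.086 m and y of scoop_nose in the frame of caddy between -0.096 and 0.096 m and z of each of scoop_nose, scoop_tail in the frame of caddy below 0.075 m and x of scoop_tail in the frame of caddy between -0.086 and 0.086 m and y of scoop_tail in the frame of caddy between -0.096 and 0.096 m and linear speed of scoop below 0.02 m/s); the robot touches nothing.
It fails at once if the robot pushes on the caddy, its button or lid with more than 20 N (contact force between caddy and the fingers above 20 N or contact force between caddy and the arm above 20 N).
It fails at once if the robot touches the lid (more than 1 N) (contact force between lid and the fingers above 1 N or contact force between lid and the arm above 1 N).
It fails at once if the scoop is dropped: out of the fingers and faster than 0.8 m/s (contact force between scoop and the fingers below 0.1 N and linear speed of scoop above 0.8 m/s).
It fails at once if the egg cup, jar opener or acrylic box is moved by more than 25 mm, or the egg cup is tipped by more than 0.5 rad (distance of any of egg_cup, jar_opener, acrylic_box from where it was at the start of the episode above 0.025 m or angle between egg_cup's own z axis and vertical above 0.5 rad).
It also fails if it takes over 64 s, if anything falls off the work surface, if the arm or the gripper's body presses on something with over 40 N, if the wrist force passes 120 N, or if a joint passes its speed limit or range.

### The arm

A 6-joint arm with a two-finger parallel gripper is mounted at the origin on the work surface. World frame = base frame: x ahead of the robot, y to its left, z up, the work surface at z = 0. Lengths are in m, angles in rad, forces in N, time in s.
With the tool pointing down it reaches from about 0.425 to 1.125 m from the base axis. Payload 14.9 kg.
Tool frame: the origin (TCP) lies at the very end of the fingers, on their centre line; the grasp point (between the pads) lies 19 mm behind it; z points along the fingers, y is the line along which they close (so a half turn about z gives the same grasp; the last joint's range is limited). The gripper opens to 91 mm and grips with 3 to 60 N. Pads are 32 mm wide; open, the fingers measure 118 mm over their backs; the gripper's body (76 mm by 178 mm) begins 60 mm behind the grasp point.
Start: joints at [1.284, 0.379, 1.734, -0, 1.028, -0.033], TCP at [0.176, 0.678, 0.214] pointing down, gripper open.
Joint ranges: [-2.77, 2.77], [-0.74, 2.19], [0, 2.66], [-1.06, 4.2], [0.31, 2.87], [-3.08, 3.08]. Speed limits (rad/s): [1.89, 1.89, 2.39, 3.14, 3.14, 3.14].

### API

Orientations are given as a 3x3 rotation matrix whose columns are the frame's x, y, z axes.
In Python, from cell import robot gives the robot as it stands.
- The arm moves only by the tool servo_tool, never from a script. Its argument "increments" is a list of rows, each a list of 6 numbers: the shift along the tool's x, y, z in units of 30 cm (1.0 is 30 cm), then the turn, a rotation vector about the tool's x, y, z in units of 90 degrees (1.0 is 90 degrees). In form: [[tx, ty, tz, rx, ry, rz], ...]. A call has 1 to 20 rows; each row is the pose to reach, as a shift and turn from the pose commanded when the call began, along the tool's axes at that moment; what a row does not reach only later rows make up. A row lasts 1/12 s, in which the tool goes at most 41.7 mm and 7.16 degrees, less where a joint would pass 70% of its speed; a pose out of reach is approached as far as the arm can. A call with a number of a shift or a turn outside -1 to 1 is refused whole. A call with a gripper value outside its range is refused whole. "grip" is the closure, from -1 (fully open) to 1 (shut), set as the call begins (left out, the last holds). The fingers move at their own pace and stop on an object; "grip_force" is the grip in N (left out, the last holds). Time passes only in rows, so rows that repeat a pose let the fingers close. It gives the time, the measured TCP pose, the force, the opening and the grip force at its end, in the units of the state.
- robot.get_obs(): the state, without advancing time (a new reading comes with each control period).
- robot.camera(name): name is "scene" or "top"; returns (picture, depth): 480x640x3 uint8, red, green, blue; 480x640 float32, m along the optical axis (not along the pixel's ray), 0 where there is no reading.
- robot.camera_params(name): a dict with "fx", "fy", "cx", "cy" (pixels), "dist_coeffs" ([k1, k2, p1, p2, k3] as OpenCV has them; the pictures are not rectified), "extrinsics" (4x4, takes a point from camera to world coordinates). Camera axes: x right, y up, looking along -z (the intrinsics and any distortion apply to the point x, -y, -z); pixel columns grow to the right and rows downward; lengths in m; the calibration is good to about 2 mm. A picture is of the moment at which its call begins. camera_params takes no time and is no camera call.
- robot.close_job(): hands the job in; it is judged then, once.
Trained networks look in the newest picture that a camera, given by its name, has taken for a name from the list of things; names that differ only in an ending like _2 or _b are one class to them, and where a whole thing is asked for, a point or a joint stands for the part that bears it (a point fixed in the world has none). Each returns a list of dicts, best first, with "conf" (0 to 1); they miss things now and then, are a little off and sometimes report something else, mostly with a low value. They report only what shows in the picture. A call takes as long as a camera call. They do not tell look-alikes from the thing itself.
- robot.recognise(camera, name): "box" ([left, top, width, height] in pixels, round what is visible of it).
- robot.tip_of(camera, name): "location" ([row, column] in pixels: a listed point, or the origin of a listed thing).
The state is a dict: "clock": time; "joint_pos": joint angles; "joint_velocities": joint speeds; "joint_torque": joint torques, N m; "eef_pos": TCP position; "orientation": TCP orientation; "wrist_force": force on the tool from outside, world axes, zero at the start; "torque": the same for the moment, N m; "width": finger opening in m; "gripper_force": force on a finger pad.
Only numpy, scipy, OpenCV 4.12 (cv2) and the standard library are available. Lean on these libraries where they do the work, as an engineer would, in place of code of your own. Each camera call takes 0.05 s, during which the arm holds its last target. There are 200 camera calls.

## Working session

There is one attempt and no reset: what is moved stays moved. The work goes in short steps, Python scripts to look and compute and a tool call to move; the robot and the scene stay as the last step left them, time stands still between calls to the robot, and variables do not carry over. Pictures are saved under pics/ and viewed, at most 10 in all, crops included, and the job is handed in when it is done.

Besides the shell and the picture viewer there is one more tool, called after "Emit:" as name(argument=value, ...), one argument or row to a line, values as JSON. servo_tool: Moves the arm, as the interface text tells. Shifts and turns lie within -1 to 1; 1 stands for 30 cm of shift or 90 degrees of turn. Its arguments: {"type":"object","properties":{"increments":{"type":"array"},"grip":{"type":"number"},"grip_force":{"type":"number"}},"required":["increments"]}

```bash
ls; mkdir -p pics
cat > h.py <<'E'
from cell import robot
import numpy as np, cv2
def ray(cam,rc):
    p=robot.camera_params(cam);K=np.array([[p['fx'],0,p['cx']],[0,p['fy'],p['cy']],[0,0,1.]])
    u=cv2.undistortPoints(np.array([[[rc[1],rc[0]]]],float),K,np.array(p['dist_coeffs'],float))[0,0]
    T=np.array(p['extrinsics']);return T[:3,3],T[:3,:3]@np.array([u[0],-u[1],-1.])
def at_depth(cam,rc,d): o,v=ray(cam,rc);return o+v*d
def at_z(cam,rc,z): o,v=ray(cam,rc);return o+v*(z-o[2])/v[2]
def tri(a,b):
    (o1,v1),(o2,v2)=ray('scene',a),ray('top',b)
    s=np.linalg.lstsq(np.c_[v1,-v2],o2-o1,rcond=None)[0]
    p,q=o1+s[0]*v1,o2+s[1]*v2
    return (p+q)/2,np.linalg.norm(p-q)
E
python3 - <<'E'
from h import *
np.set_printoptions(precision=4,suppress=True)
for c in('scene','top'):
    im,d=robot.camera(c);cv2.imwrite(f'pics/{c}0.png',im[:,:,::-1]);np.save(f'{c}0.npy',d)
    print(c,np.array(robot.camera_params(c)['extrinsics'])[:3])
    for n in('caddy','nose_top','latch','well','scoop','scoop_grip','scoop_nose','scoop_tail','egg_cup','jar_opener','acrylic_box'):
        r=robot.tip_of(c,n)
        print(n,[(np.round(x['location']).astype(int).tolist(),round(x['conf'],2),at_depth(c,x['location'],d[min(479,max(0,int(x['location'][0]))),min(639,max(0,int(x['location'][1])))]).round(3).tolist()) for x in r[:4]])
o=robot.get_obs();print(o['clock'],o['eef_pos'],o['orientation'],o['wrist_force'])
E
```

```text
pics
scene [[ 0.8527 -0.4377  0.2852  0.8813]
 [ 0.5223  0.721  -0.4552 -0.5832]
 [-0.0064  0.5372  0.8435  1.1307]]
caddy [([262, 351], 0.79, [0.618, -0.037, 0.092])]
nose_top [([230, 296], 0.64, [0.463, -0.022, 0.078]), ([328, 228], 0.61, [0.443, -0.284, -0.0])]
latch [([228, 318], 0.68, [0.508, 0.0, 0.094])]
well [([328, 227], 0.3, [0.441, -0.284, -0.0])]
scoop [([262, 245], 0.95, [0.377, -0.123, 0.001]), ([384, 202], 0.74, [0.474, -0.421, 0.003]), ([331, 230], 0.56, [0.452, -0.287, 0.002]), ([313, 183], 0.38, [0.332, -0.309, -0.003])]
scoop_grip [([264, 228], 0.77, [0.342, -0.148, 0.0]), ([321, 207], 0.61, [0.403, -0.302, 0.028])]
scoop_nose [([383, 211], 0.97, [0.49, -0.408, 0.005]), ([259, 248], 0.7, [0.379, -0.112, 0.001]), ([325, 240], 0.59, [0.473, -0.272, 0.028])]
scoop_tail [([311, 185], 0.92, [0.332, -0.302, 0.001]), ([380, 151], 0.66, [0.372, -0.475, -0.001]), ([272, 218], 0.64, [0.345, -0.186, 0.019])]
egg_cup [([365, 286], 0.95, [0.611, -0.294, 0.03])]
jar_opener [([147, 371], 0.73, [0.463, 0.357, 0.007])]
acrylic_box []
top [[-0.0199  0.9976 -0.066   0.4406]
 [-0.9998
[... 770 characters left out ...]
32], 0.17, [0.459, -0.011, 0.086])]
scoop_nose [([290, 377], 0.86, [0.393, -0.113, 0.001]), ([248, 453], 0.82, [0.484, -0.288, 0.001]), ([245, 504], 0.61, [0.489, -0.406, -0.001])]
scoop_tail [([310, 469], 0.87, [0.347, -0.311, 0.03]), ([318, 412], 0.71, [0.332, -0.185, 0.025]), ([290, 542], 0.56, [0.385, -0.477, 0.028])]
egg_cup [([192, 454], 0.75, [0.609, -0.288, 0.025])]
jar_opener [([263, 165], 0.67, [0.464, 0.358, 0.02])]
acrylic_box [([169, 152], 0.77, [0.664, 0.371, 0.075]), ([240, 328], 0.54, [0.503, -0.005, 0.094]), ([263, 454], 0.29, [0.451, -0.289, 0.004])]
1.2 [0.1757 0.6776 0.2139] [[-0.968  0.251  0.   ]
 [ 0.251  0.968 -0.   ]
 [-0.    -0.    -1.   ]] [ 0.4234 -0.1462  0.0195]
```

View pics/scene0.png

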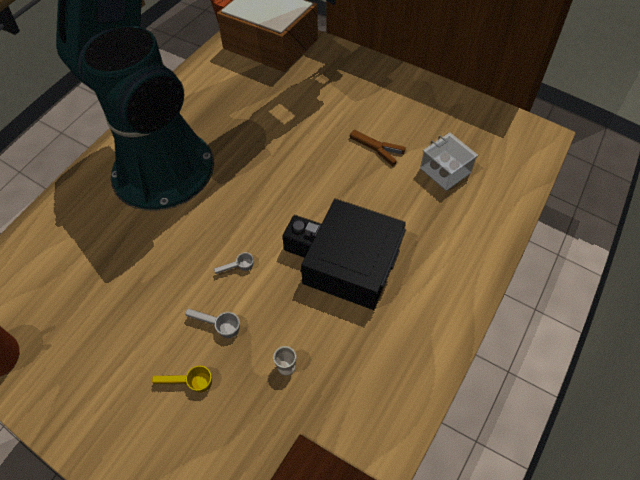

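View pics/top0.png

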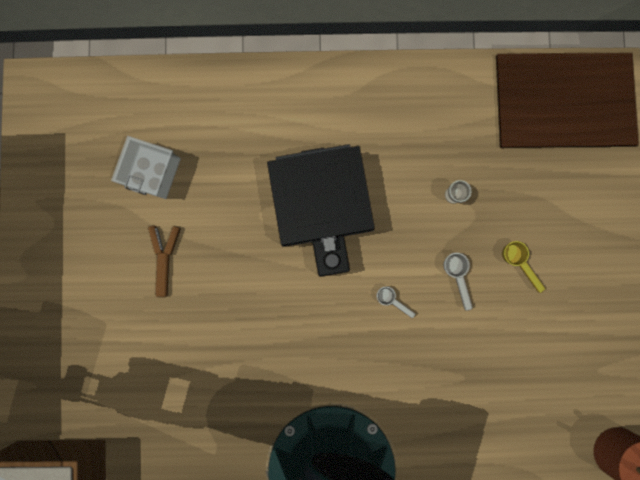

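Run:
```python
import cv2
a=cv2.imread('pics/scene0.png')[230:410,130:290];b=cv2.imread('pics/top0.png')[210:350,300:560]
a=cv2.resize(a,(400,450));b=cv2.resize(b,(400,215))
import numpy as np
cv2.imwrite('pics/crop0.png',np.vstack([cv2.resize(cv2.imread('pics/top0.png')[215:335,310:560],(790,379))]))
```

```text
(no output)
```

View pics/crop0.png

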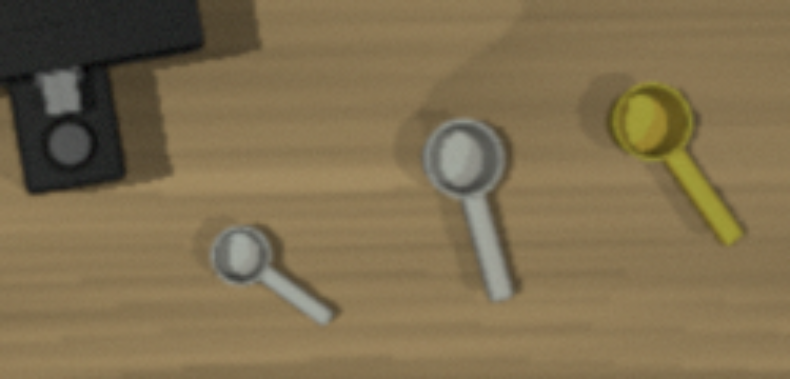

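The scene view shows the charcoal caddy (350,250), with its button at (297,228). In the top picture the look-alikes are (col,row):
- small silver scoop, (387,296)
- large silver scoop, (457,265)
- yellow scoop, (517,253)

The crop shows the middle one is the larger silver scoop, so that is the one I take.

Run:
```python
from h import *
np.set_printoptions(precision=4,suppress=True)
def cloud(c):
    d=np.load(f'{c}0.npy');p=robot.camera_params(c);K=np.array([[p['fx'],0,p['cx']],[0,p['fy'],p['cy']],[0,0,1.]])
    vv,uu=np.mgrid[:480,:640];u=cv2.undistortPoints(np.stack([uu,vv],-1).reshape(-1,1,2).astype(float),K,np.array(p['dist_coeffs'],float))[:,0]
    T=np.array(p['extrinsics']);P=np.c_[u[:,0],-u[:,1],-np.ones(len(u))]*d.reshape(-1,1)
    return P@T[:3,:3].T+T[:3,3],d.ravel()>0
for c in('top','scene'):
    P,ok=cloud(c)
    def sel(x0,x1,y0,y1,z0,z1): return P[ok&(P[:,0]>x0)&(P[:,0]<x1)&(P[:,1]>y0)&(P[:,1]<y1)&(P[:,2]>z0)&(P[:,2]<z1)]
    L=sel(.45,.75,-.2,.2,.08,.1);L=L[L[:,2]>.084]
    print(c,'lid',len(L),cv2.minAreaRect(L[:,:2].astype(np.float32)),np.median(L[:,2]))
    N=sel(.40,.5,-.08,.06,.03,.1);print('nose',cv2.minAreaRect(N[:,:2].astype(np.float32)),np.percentile(N[:,2],[10,50,90,99]))
    S=sel(.30,.54,-.36,-.23,.010,.06);r=cv2.minAreaRect(S[:,:2].astype(np.float32));print('scoop',len(S),r,cv2.boxPoints(r),np.percentile(S[:,2],[10,50,90,99]))
    H=sel(.30,.44,-.36,-.23,.018,.06);m=H[:,:2].mean(0);print('handle',m,np.median(H[:,2]),np.linalg.svd(H[:,:2]-m)[2][0] if len(H)>3 else 0, H[:,:2].min(0),H[:,:2].max(0))
print('cap',tri([227.5,297.5],[260.5,333]))
print('grip',tri([319,204],[290.5,464.5]))
print('tail',tri([313,188],[308.5,470]))
for z in(.08,): print([at_z('top',rc,z) for rc in([260.5,333],[240,328])])
print('lidcorners',[at_z('top',(r,c),.091) for c,r in((268,161),(360,147),(373,231),(282,245))])
print([at_z('top',rc,.025) for rc in([308.5,470],[264.7,457],[281,461.5])])
```

```text
top lid 8535 ((0.5748295187950134, 0.006485193967819214), (0.25069934129714966, 0.20030508935451508), 8.879876136779785) 0.09316292072841925
nose ((0.4637569189071655, 0.00493350625038147), (0.07159733027219772, 0.10581120103597641), 0.1486090123653412) [0.0683 0.0719 0.0871 0.0965]
scoop 490 ((0.41158080101013184, -0.30006980895996094), (0.12851135432720184, 0.0544055737555027), 21.47281837463379) [[ 0.3418 -0.2983]
 [ 0.3617 -0.3489]
 [ 0.4813 -0.3019]
 [ 0.4614 -0.2512]] [0.0192 0.0302 0.0348 0.0369]
handle [ 0.3934 -0.298 ] 0.030655104721733828 [-0.9751 -0.2218] [ 0.3464 -0.316 ] [ 0.4396 -0.2608]
scene lid 6377 ((0.574148416519165, 0.008646294474601746), (0.2514459788799286, 0.2043493539094925), 8.79990005493164) 0.09172056772796822
nose ((0.4663834571838379, -0.009289789944887161), (0.07218583673238754, 0.07350184768438339), 5.903631687164307) [0.0475 0.0698 0.0854 0.0955]
scoop 508 ((0.41070541739463806, -0.2941359579563141), (0.12991316616535187, 0.05400324612855911), 16.858551025390625) [[ 0.3407 -0.2871]
 [ 0.3564 -0.3388]
 [ 0.4807 -0.3011]
 [ 0.465  -0.2495]] [0.0162 0.0283 0.0325 0.0353]
handle [ 0.3971 -0.2943] 0.02892690319876623 [0.9225 0.386 ] [ 0.347  -0.3155] [ 0.4399 -0.2582]
cap (array([ 0.4607, -0.0136,  0.077 ]), np.float64(0.0010455734293439466))
grip (array([ 0.3912, -0.3025,  0.0235]), np.float64(0.005462576855542412))
tail (array([ 0.3522, -0.3117,  0.0279]), np.float64(0.006918265042025812))
[array([ 0.4602, -0.0139,  0.08  ]), array([ 0.5036, -0.0042,  0.08  ])]
lidcorners [array([0.6725, 0.1192, 0.091 ]), array([ 0.6989, -0.0758,  0.091 ]), array([ 0.5201, -0.0987,  0.091 ]), array([0.4945, 0.0921, 0.091 ])]
[array([ 0.3493, -0.3147,  0.025 ]), array([ 0.4463, -0.2891,  0.025 ]), array([ 0.4101, -0.2979,  0.025 ])]
```

Add to h.py:
```python
def go(x,y,z,yaw):
    """row for TCP target, tool x at yaw (deg), tool down (tilt left as is)"""
    o=robot.get_obs();R=np.array(o['orientation']);p=np.array(o['eef_pos'])
    t=R.T@(np.array([x,y,z])-p)/.3
    c,s=np.cos(np.radians(yaw)),np.sin(np.radians(yaw))
    D=np.array([[c,s,0],[s,-c,0],[0,0,-1.]])
    r=cv2.Rodrigues(R.T@D)[0].ravel()/(np.pi/2)
    print('t',round(o['clock'],2),'p',p.round(4),'F',np.round(o['wrist_force'],2),'row',t.round(4),r.round(3))
```

```text
(no output)
```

Emit:
servo_tool(
  increments=[
    [-0.91,-0.55,0.05,0,0,1],
    [-0.91,-0.55,0.05,0,0,1],
    [-0.91,-0.55,0.05,0,0,1],
    [-0.91,-0.55,0.05,0,0,1],
    [-0.91,-0.55,0.05,0,0,1],
    [-0.91,-0.55,0.05,0,0,1],
    [-0.91,-0.55,0.05,0,0,1],
    [-0.91,-0.55,0.05,0,0,1],
    [-0.91,-0.55,0.05,0,0,1],
    [-0.91,-0.55,0.05,0,0,1],
    [-0.91,-0.55,0.05,0,0,1],
    [-0.91,-0.55,0.05,0,0,1],
    [-0.91,-0.55,0.05,0,0,1],
    [-0.91,-0.55,0.05,0,0,1],
  ],
  grip=1,
)

```text
clock: 2.37
eef_pos: [0.3987, 0.4493, 0.199]
orientation: [[0.255, 0.967, 0.0], [0.967, -0.255, 0.0], [0.0, 0.0, -1.0]]
wrist_force: [0.3, 0.1, -1.0]
width: 0.0015
gripper_force: 0.0
```

```bash
python3 -c "
from h import *
go(.46,.2,.18,8.8);go(.458,-.0135,.14,8.8);print(robot.get_obs()['joint_pos'])"
```

```text
t 2.37 p [0.3987 0.4493 0.199 ] F [ 0.29  0.11 -0.96] row [-0.7516  0.4092  0.0633] [-0.    -0.     0.738]
t 2.37 p [0.3987 0.4493 0.199 ] F [ 0.29  0.11 -0.96] row [-1.4416  0.5838  0.1966] [-0.    -0.     0.738]
[ 8.06236508e-01  2.43794991e-01  1.94753368e+00 -5.73586676e-06
  9.50140504e-01  1.06357820e+00]
```

Emit:
servo_tool(
  increments=[
    [-0.75,0.41,0.06,0,0,0.74],
    [-0.75,0.41,0.06,0,0,0.74],
    [-0.75,0.41,0.06,0,0,0.74],
    [-0.75,0.41,0.06,0,0,0.74],
    [-0.75,0.41,0.06,0,0,0.74],
    [-0.75,0.41,0.06,0,0,0.74],
    [-0.75,0.41,0.06,0,0,0.74],
    [-0.75,0.41,0.06,0,0,0.74],
    [-0.75,0.41,0.06,0,0,0.74],
    [-0.75,0.41,0.06,0,0,0.74],
    [-0.75,0.41,0.06,0,0,0.74],
  ],
)

```text
clock: 3.28
eef_pos: [0.4613, 0.2005, 0.1811]
orientation: [[0.988, 0.155, 0.0], [0.155, -0.988, 0.0], [0.0, -0.0, -1.0]]
wrist_force: [0.7, 0.2, 0.0]
width: 0.0006
gripper_force: 0.0
```

```bash
python3 -c "
from h import *
go(.457,-.0135,.12,8.8)"
```

```text
t 3.28 p [0.4613 0.2005 0.1811] F [0.74 0.22 0.01] row [-0.1244  0.7027  0.2034] [-0.    -0.     0.001]
```

Emit:
servo_tool(
  increments=[
    [-0.125,0.7,0.2,0,0,0],
    [-0.125,0.7,0.2,0,0,0],
    [-0.125,0.7,0.2,0,0,0],
    [-0.125,0.7,0.2,0,0,0],
    [-0.125,0.7,0.2,0,0,0],
    [-0.125,0.7,0.2,0,0,0],
    [-0.125,0.7,0.2,0,0,0],
    [-0.125,0.7,0.2,0,0,0],
    [-0.125,0.7,0.2,0,0,0],
  ],
)

```text
clock: 4.03
eef_pos: [0.4567, -0.012, 0.1212]
orientation: [[0.988, 0.156, 0.0], [0.156, -0.988, 0.0], [0.0, 0.0, -1.0]]
wrist_force: [0.4, -0.5, -0.3]
width: 0.0002
gripper_force: 0.0
```

Run:
```python
from h import *
go(.457,-.0135,.09,8.8)
im,_=robot.camera('scene');im2,_=robot.camera('top')
cv2.imwrite('pics/a1.png',np.hstack([cv2.resize(im[150:310,220:420],(400,320)),cv2.resize(im2[180:300,260:410],(400,320))])[:,:,::-1])
```

```text
t 4.03 p [ 0.4567 -0.012   0.1212] F [ 0.41 -0.47 -0.26] row [0.     0.0049 0.1041] [ 0.    -0.     0.002]
```

View pics/a1.png

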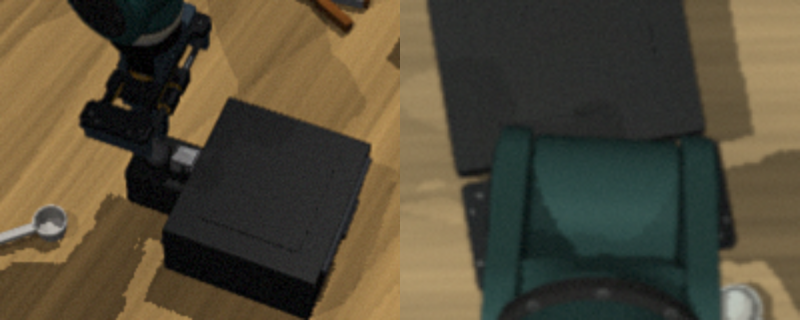

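The fingertip is over the cap (left panel about (160,150)), with the gripper body lying crosswise and clear of the lid.

Emit:
servo_tool(
  increments=[
    [0,0.004,0.03,0,0,0],
    [0,0.004,0.06,0,0,0],
    [0,0.004,0.08,0,0,0],
    [0,0.004,0.09,0,0,0],
    [0,0.004,0.093,0,0,0],
    [0,0.004,0.093,0,0,0],
    [0,0.004,0.093,0,0,0],
  ],
)

```text
clock: 4.72
eef_pos: [0.4567, -0.0138, 0.0931]
orientation: [[0.988, 0.154, -0.0], [0.154, -0.988, 0.0], [-0.0, -0.0, -1.0]]
wrist_force: [-0.1, -0.1, -0.7]
width: 0.0003
gripper_force: 0.0
```

Emit:
servo_tool(
  increments=[
    [0,0,0.001,0,0,0],
    [0,0,0.002,0,0,0],
    [0,0,0.003,0,0,0],
    [0,0,0.004,0,0,0],
    [0,0,0.005,0,0,0],
    [0,0,0.006,0,0,0],
    [0,0,0.007,0,0,0],
    [0,0,0.008,0,0,0],
    [0,0,0.009,0,0,0],
    [0,0,0.01,0,0,0],
    [0,0,0.011,0,0,0],
    [0,0,0.012,0,0,0],
  ],
)

```text
clock: 5.72
eef_pos: [0.4566, -0.0138, 0.0894]
orientation: [[0.988, 0.154, -0.0], [0.154, -0.988, 0.0], [-0.0, -0.0, -1.0]]
wrist_force: [-0.7, 0.8, 0.1]
width: 0.0005
gripper_force: 0.0
```

Emit:
servo_tool(
  increments=[
    [0,0,0.001,0,0,0],
    [0,0,0.002,0,0,0],
    [0,0,0.003,0,0,0],
    [0,0,0.004,0,0,0],
    [0,0,0.005,0,0,0],
    [0,0,0.006,0,0,0],
    [0,0,0.007,0,0,0],
    [0,0,0.008,0,0,0],
    [0,0,0.009,0,0,0],
    [0,0,0.01,0,0,0],
  ],
)

```text
clock: 6.55
eef_pos: [0.4566, -0.0138, 0.0864]
orientation: [[0.988, 0.154, 0.0], [0.154, -0.988, 0.0], [0.0, -0.0, -1.0]]
wrist_force: [0.6, -0.0, -0.1]
width: 0.0005
gripper_force: 0.0
```

Emit:
servo_tool(
  increments=[
    [0,0,0.001,0,0,0],
    [0,0,0.002,0,0,0],
    [0,0,0.003,0,0,0],
    [0,0,0.004,0,0,0],
    [0,0,0.005,0,0,0],
    [0,0,0.006,0,0,0],
  ],
)

```text
clock: 7.05
eef_pos: [0.4566, -0.0138, 0.0846]
orientation: [[0.988, 0.154, -0.0], [0.154, -0.988, 0.0], [-0.0, -0.0, -1.0]]
wrist_force: [-0.0, -0.7, -0.0]
width: 0.0001
gripper_force: 0.0
```

Emit:
servo_tool(
  increments=[
    [0,0,0.001,0,0,0],
    [0,0,0.002,0,0,0],
    [0,0,0.003,0,0,0],
    [0,0,0.004,0,0,0],
    [0,0,0.005,0,0,0],
    [0,0,0.006,0,0,0],
  ],
)

```text
clock: 7.55
eef_pos: [0.4567, -0.0138, 0.083]
orientation: [[0.988, 0.154, -0.0], [0.154, -0.988, -0.0], [-0.0, 0.0, -1.0]]
wrist_force: [-2.3, 0.3, 6.9]
width: 0.0005
gripper_force: 3.1
```

Emit:
servo_tool(
  increments=[
    [0,0,0.001,0,0,0],
    [0,0,0.002,0,0,0],
    [0,0,0.003,0,0,0],
    [0,0,0.004,0,0,0],
    [0,0,0.005,0,0,0],
    [0,0,0.006,0,0,0],
  ],
)

```text
clock: 8.05
eef_pos: [0.4567, -0.0138, 0.0813]
orientation: [[0.988, 0.154, -0.0], [0.154, -0.988, 0.0], [-0.0, -0.0, -1.0]]
wrist_force: [-2.4, -0.2, 7.9]
width: 0.0002
gripper_force: 3.9
```

Emit:
servo_tool(
  increments=[
    [0,0,0.001,0,0,0],
    [0,0,0.002,0,0,0],
    [0,0,0.003,0,0,0],
    [0,0,0.004,0,0,0],
    [0,0,0.005,0,0,0],
    [0,0,0.006,0,0,0],
  ],
)

```text
clock: 8.55
eef_pos: [0.4567, -0.0138, 0.0795]
orientation: [[0.988, 0.154, -0.0], [0.154, -0.988, -0.0], [-0.0, 0.0, -1.0]]
wrist_force: [-2.9, 0.8, 9.5]
width: 0.0002
gripper_force: 4.5
```

```bash
cat > lid.py <<'E'
from h import *
im,d=robot.camera('scene');o=robot.get_obs();d0=np.load('scene0.npy')
print(o['clock'],o['eef_pos'],o['wrist_force'],'lid depth change',np.nanmedian((d-d0)[230:270,345:380]))
cv2.imwrite('last.png',im[:,:,::-1])
E
python3 lid.py
```

```text
8.6 [ 0.45666193 -0.01381674  0.07943798] [-2.26452172  0.24301342  7.12303081] lid depth change 0.000115036964
```

Emit:
servo_tool(
  increments=[
    [0,0,0.001,0,0,0],
    [0,0,0.002,0,0,0],
    [0,0,0.002,0,0,0],
    [0,0,0.002,0,0,0],
  ],
)

```text
clock: 8.93
eef_pos: [0.4567, -0.0138, 0.0789]
orientation: [[0.988, 0.154, 0.0], [0.154, -0.988, -0.0], [0.0, 0.0, -1.0]]
wrist_force: [-2.3, -0.9, 6.8]
width: 0.0005
gripper_force: 3.4
```

```bash
python3 lid.py
```

```text
8.9833 [ 0.4566858  -0.01381085  0.07884817] [-3.54305895 -1.19737979  7.08528012] lid depth change -4.1007996e-05
```

Emit:
servo_tool(
  increments=[
    [0,0,0.001,0,0,0],
    [0,0,0.002,0,0,0],
    [0,0,0.002,0,0,0],
    [0,0,0.002,0,0,0],
  ],
)

```text
clock: 9.32
eef_pos: [0.4567, -0.0138, 0.0783]
orientation: [[0.988, 0.154, -0.0], [0.154, -0.988, 0.0], [-0.0, -0.0, -1.0]]
wrist_force: [-2.4, -0.1, 7.1]
width: 0.0005
gripper_force: 3.6
```

```bash
python3 lid.py
```

```text
9.3667 [ 0.45670071 -0.01380821  0.0782653 ] [-1.73128955e+00 -6.12762080e-04  7.03346143e+00] lid depth change 5.853176e-05
```

Emit:
servo_tool(
  increments=[
    [0,0,0.001,0,0,0],
    [0,0,0.002,0,0,0],
    [0,0,0.002,0,0,0],
    [0,0,0.002,0,0,0],
  ],
)

```text
clock: 9.7
eef_pos: [0.4567, -0.0138, 0.0777]
orientation: [[0.988, 0.154, -0.0], [0.154, -0.988, -0.0], [-0.0, 0.0, -1.0]]
wrist_force: [-2.7, 0.6, 7.1]
width: 0.0002
gripper_force: 3.8
```

```bash
python3 lid.py
```

```text
9.75 [ 0.4566725  -0.01381409  0.07767604] [-2.6904927  -0.0705644   7.56534384] lid depth change -0.00022602081
```

Emit:
servo_tool(
  increments=[
    [0,0,0.001,0,0,0],
    [0,0,0.002,0,0,0],
    [0,0,0.002,0,0,0],
    [0,0,0.002,0,0,0],
  ],
)

```text
clock: 10.08
eef_pos: [0.4567, -0.0138, 0.0771]
orientation: [[0.988, 0.154, -0.0], [0.154, -0.988, -0.0], [-0.0, 0.0, -1.0]]
wrist_force: [-1.8, 0.5, 7.9]
width: 0.0
gripper_force: 4.0
```

```bash
python3 lid.py
```

```text
10.1333 [ 0.45666423 -0.01382206  0.07707751] [-2.4575784   0.00974423  7.07268764] lid depth change -0.00015807152
```

Emit:
servo_tool(
  increments=[
    [0,0,0.001,0,0,0],
    [0,0,0.002,0,0,0],
    [0,0,0.002,0,0,0],
    [0,0,0.002,0,0,0],
  ],
)

```text
clock: 10.47
eef_pos: [0.4567, -0.0138, 0.0765]
orientation: [[0.988, 0.154, -0.0], [0.154, -0.988, -0.0], [-0.0, -0.0, -1.0]]
wrist_force: [-2.5, -0.2, 8.7]
width: 0.0006
gripper_force: 4.2
```

```bash
python3 lid.py; python3 -c "
import cv2
cv2.imwrite('pics/a2.png',cv2.resize(cv2.imread('last.png')[150:310,220:420],(700,560),interpolation=cv2.INTER_CUBIC))"
```

```text
10.5167 [ 0.4567058  -0.01381646  0.07650305] [-2.40977113  0.21004029  7.69122596] lid depth change -0.00016438961
```

View pics/a2.png

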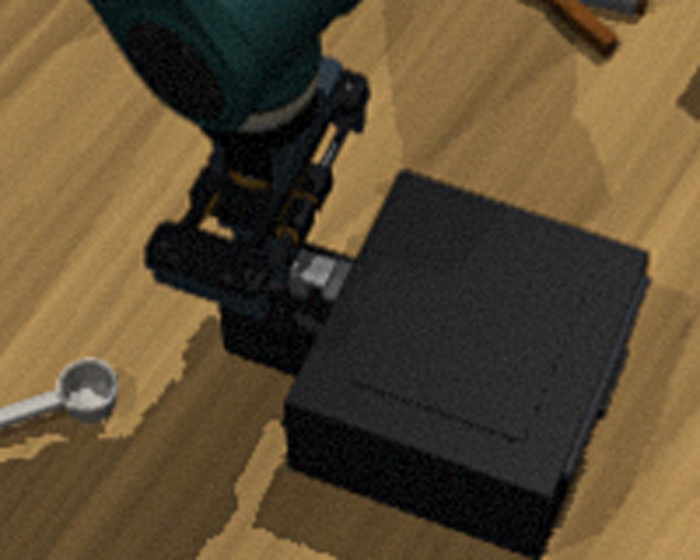

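The lid is still shut, the finger is on the cap, and the force rises smoothly, so I keep pressing in small steps.

Emit:
servo_tool(
  increments=[
    [0,0,0.001,0,0,0],
    [0,0,0.0015,0,0,0],
    [0,0,0.0015,0,0,0],
    [0,0,0.0015,0,0,0],
  ],
)

```text
clock: 10.85
eef_pos: [0.4567, -0.0138, 0.0761]
orientation: [[0.988, 0.154, -0.0], [0.154, -0.988, -0.0], [-0.0, -0.0, -1.0]]
wrist_force: [-3.5, 0.0, 11.4]
width: 0.0006
gripper_force: 5.8
```

```bash
python3 lid.py
```

```text
10.9 [ 0.45673885 -0.01383228  0.07616246] [-4.3381272   0.15778543 11.87632847] lid depth change -0.05532801
```

The lid is moving. I ease off slightly and wait.

Emit:
servo_tool(
  increments=[
    [0,0,-0.003,0,0,0],
    [0,0,-0.003,0,0,0],
    [0,0,-0.003,0,0,0],
    [0,0,-0.003,0,0,0],
    [0,0,-0.003,0,0,0],
    [0,0,-0.003,0,0,0],
    [0,0,-0.003,0,0,0],
    [0,0,-0.003,0,0,0],
    [0,0,-0.003,0,0,0],
    [0,0,-0.003,0,0,0],
    [0,0,-0.003,0,0,0],
    [0,0,-0.003,0,0,0],
    [0,0,-0.003,0,0,0],
    [0,0,-0.003,0,0,0],
    [0,0,-0.003,0,0,0],
  ],
)

```text
clock: 12.15
eef_pos: [0.4567, -0.0138, 0.0768]
orientation: [[0.988, 0.154, 0.0], [0.154, -0.988, 0.0], [0.0, -0.0, -1.0]]
wrist_force: [-1.5, -0.1, 7.4]
width: 0.0005
gripper_force: 3.5
```

```bash
python3 lid.py; python3 -c "
from h import *
im=cv2.imread('last.png');cv2.imwrite('pics/a3.png',im)
go(.44,-.03,.2,8.8);go(.43,-.15,.2,14.7)"
```

```text
12.2 [ 0.45670516 -0.01382539  0.07685464] [-2.08650773 -0.4075379   6.57372821] lid depth change 0.102297306
t 12.2 p [ 0.4567 -0.0138  0.0769] F [-2.09 -0.41  6.57] row [-0.0633  0.0447 -0.4105] [ 0.    -0.     0.001]
t 12.2 p [ 0.4567 -0.0138  0.0769] F [-2.09 -0.41  6.57] row [-0.1578  0.4348 -0.4105] [ 0.    -0.    -0.065]
```

View pics/a3.png

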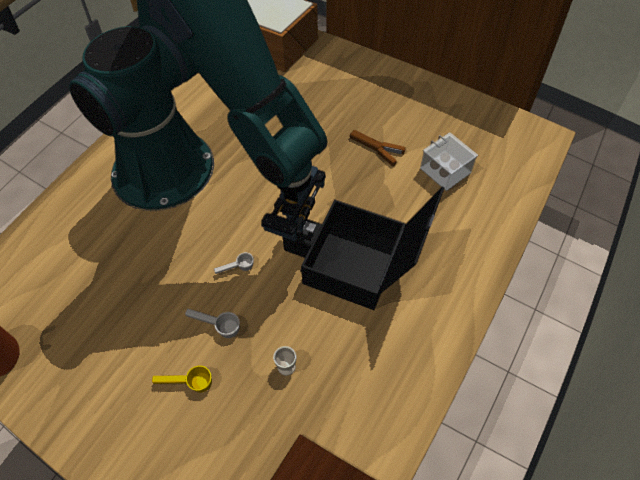

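The lid stands open (415,240). Now up and over to the scoop.

Emit:
servo_tool(
  increments=[
    [0,0,-0.1,0,0,0],
    [0,0,-0.2,0,0,0],
    [-0.06,0.05,-0.3,0,0,0],
    [-0.16,0.43,-0.41,0,0,-0.065],
    [-0.16,0.43,-0.41,0,0,-0.065],
    [-0.16,0.43,-0.41,0,0,-0.065],
    [-0.16,0.43,-0.41,0,0,-0.065],
    [-0.16,0.43,-0.41,0,0,-0.065],
    [-0.16,0.43,-0.41,0,0,-0.065],
  ],
  grip=-0.1,
)

```text
clock: 12.95
eef_pos: [0.4288, -0.1484, 0.1993]
orientation: [[0.967, 0.253, -0.0], [0.253, -0.967, 0.0], [-0.0, -0.0, -1.0]]
wrist_force: [-0.2, 0.4, 0.3]
width: 0.0499
gripper_force: 0.0
```

```bash
python3 -c "
from h import *
go(.394,-.3025,.12,14.7)"
```

```text
t 12.95 p [ 0.4288 -0.1484  0.1993] F [-0.24  0.36  0.34] row [-0.2419  0.4676  0.2643] [-0.     0.    -0.001]
```

Emit:
servo_tool(
  increments=[
    [-0.24,0.467,0.264,0,0,0],
    [-0.24,0.467,0.264,0,0,0],
    [-0.24,0.467,0.264,0,0,0],
    [-0.24,0.467,0.264,0,0,0],
    [-0.24,0.467,0.264,0,0,0],
    [-0.24,0.467,0.264,0,0,0],
    [-0.24,0.467,0.264,0,0,0],
    [-0.24,0.467,0.264,0,0,0],
  ],
)

```text
clock: 13.62
eef_pos: [0.3955, -0.3009, 0.1207]
orientation: [[0.967, 0.255, -0.0], [0.255, -0.967, 0.0], [-0.0, -0.0, -1.0]]
wrist_force: [0.2, -0.2, -0.0]
width: 0.0502
gripper_force: 0.0
```

Run:
```python
from h import *
go(.394,-.3025,.010,14.7)
im,_=robot.camera('scene');im2,_=robot.camera('top')
cv2.imwrite('pics/a4.png',np.hstack([cv2.resize(im[240:400,130:290],(400,400)),cv2.resize(im2[210:340,400:530],(400,400))])[:,:,::-1])
```

```text
t 13.62 p [ 0.3955 -0.3009  0.1207] F [ 0.17 -0.2  -0.02] row [-0.0063  0.0039  0.3691] [-0.     0.     0.001]
```

View pics/a4.png

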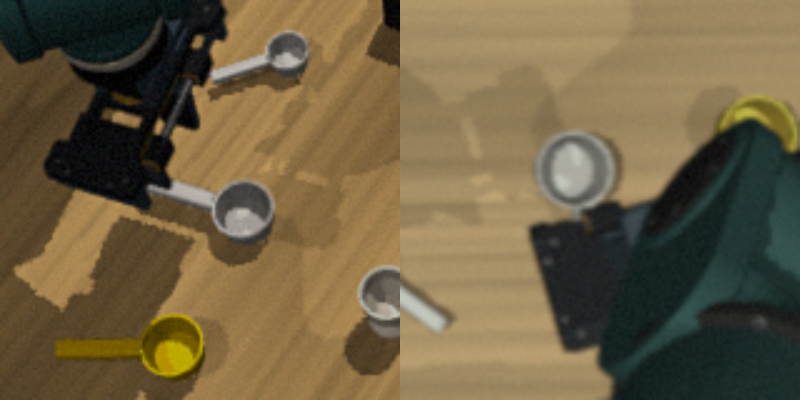

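The gripper straddles the handle of the large silver scoop (left panel about (170,185)), aligned with it. I go down and grip.

Emit:
servo_tool(
  increments=[
    [-0.006,0.004,0.12,0,0,0],
    [-0.006,0.004,0.22,0,0,0],
    [-0.006,0.004,0.3,0,0,0],
    [-0.006,0.004,0.34,0,0,0],
    [-0.006,0.004,0.36,0,0,0],
    [-0.006,0.004,0.367,0,0,0],
    [-0.006,0.004,0.367,0,0,0],
    [-0.006,0.004,0.367,0,0,0],
  ],
)

```text
clock: 14.38
eef_pos: [0.3943, -0.3045, 0.0115]
orientation: [[0.967, 0.254, 0.001], [0.254, -0.967, -0.001], [0.001, 0.001, -1.0]]
wrist_force: [0.2, -0.8, 0.4]
width: 0.05
gripper_force: 0.0
```

Emit:
servo_tool(
  increments=[
    [0,0,0,0,0,0],
    [0,0,0,0,0,0],
    [0,0,0,0,0,0],
    [0,0,0,0,0,0],
    [0,0,0,0,0,0],
    [0,0,0,0,0,0],
    [0,0,0,0,0,0],
    [0,0,0,0,0,0],
  ],
  grip=1,
  grip_force=25,
)

```text
clock: 15.05
eef_pos: [0.3936, -0.3041, 0.0104]
orientation: [[0.967, 0.254, -0.0], [0.254, -0.967, 0.0], [-0.0, -0.0, -1.0]]
wrist_force: [-1.2, -0.6, 4.3]
width: 0.016
gripper_force: 25.0
```

Emit:
servo_tool(
  increments=[
    [0,0,-0.03,0,0,0],
    [0,0,-0.1,0,0,0],
    [0,0,-0.2,0,0,0],
    [0,0,-0.3,0,0,0],
    [0,0,-0.4,0,0,0],
    [0,0,-0.5,0,0,0],
    [0,0,-0.6,0,0,0],
    [0,0,-0.65,0,0,0],
    [0,0,-0.65,0,0,0],
  ],
)

```text
clock: 15.8
eef_pos: [0.3949, -0.3052, 0.2094]
orientation: [[0.967, 0.254, 0.004], [0.254, -0.967, -0.004], [0.003, 0.005, -1.0]]
wrist_force: [0.7, -0.7, -0.8]
width: 0.0161
gripper_force: 25.0
```

Run:
```python
from h import *
# caddy centre (.597,.009) yaw 8.8; grip point at caddy x=-.018
C=np.array([.597,.009]);u=np.array([np.cos(np.radians(8.8)),np.sin(np.radians(8.8))])
t=C-.018*u;print(t);go(*(t-.15*u+[0,-.1]),.2,8.8);go(*t,.2,8.8)
```

```text
[0.57921189 0.00624625]
t 15.8 p [ 0.3949 -0.3052  0.2094] F [ 0.66 -0.66 -0.76] row [ 0.2758 -0.5772  0.0295] [ 0.003 -0.002  0.066]
t 15.8 p [ 0.3949 -0.3052  0.2094] F [ 0.66 -0.66 -0.76] row [ 0.8578 -0.8482  0.0302] [ 0.003 -0.002  0.066]
```

Emit:
servo_tool(
  increments=[
    [0.1,-0.1,0,0,0,0.01],
    [0.19,-0.19,0.03,0,0,0.02],
    [0.28,-0.28,0.03,0,0,0.03],
    [0.37,-0.37,0.03,0,0,0.04],
    [0.46,-0.46,0.03,0,0,0.05],
    [0.55,-0.54,0.03,0,0,0.066],
    [0.63,-0.63,0.03,0,0,0.066],
    [0.72,-0.72,0.03,0,0,0.066],
    [0.8,-0.8,0.03,0,0,0.066],
    [0.85,-0.845,0.03,0,0,0.066],
    [0.858,-0.848,0.03,0,0,0.066],
    [0.858,-0.848,0.03,0,0,0.066],
    [0.858,-0.848,0.03,0,0,0.066],
  ],
)

```text
clock: 16.88
eef_pos: [0.5771, 0.007, 0.1956]
orientation: [[0.988, 0.153, -0.002], [0.153, -0.988, -0.0], [-0.002, -0.0, -1.0]]
wrist_force: [0.2, 0.0, -1.0]
width: 0.0157
gripper_force: 25.0
```

Run:
```python
from h import *
go(.5792,.0062,.015,8.8)
im,_=robot.camera('scene');im2,_=robot.camera('top')
cv2.imwrite('pics/a5.png',np.hstack([cv2.resize(im[120:320,260:460],(400,400)),cv2.resize(im2[110:290,240:420],(400,400))])[:,:,::-1])
```

```text
t 16.88 p [0.5771 0.007  0.1956] F [ 0.22  0.03 -0.99] row [0.0074 0.004  0.6019] [-0.     0.001 -0.   ]
```

View pics/a5.png

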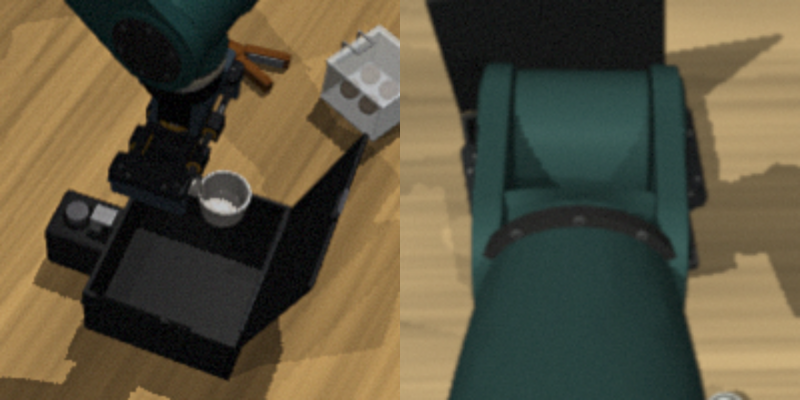

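The scoop hangs level over the well. It is well inside the walls and clear of the lid (left panel: bowl (222,195), lid about (320,240)). I lower it.

Emit:
servo_tool(
  increments=[
    [0.0074,0.004,0.07,0,0,0],
    [0.0074,0.004,0.14,0,0,0],
    [0.0074,0.004,0.21,0,0,0],
    [0.0074,0.004,0.28,0,0,0],
    [0.0074,0.004,0.35,0,0,0],
    [0.0074,0.004,0.42,0,0,0],
    [0.0074,0.004,0.48,0,0,0],
    [0.0074,0.004,0.52,0,0,0],
    [0.0074,0.004,0.55,0,0,0],
    [0.0074,0.004,0.56,0,0,0],
    [0.0074,0.004,0.565,0,0,0],
    [0.0074,0.004,0.57,0,0,0],
    [0.0074,0.004,0.57,0,0,0],
  ],
)

```text
clock: 18.07
eef_pos: [0.5807, 0.0064, 0.026]
orientation: [[0.988, 0.152, 0.001], [0.152, -0.988, -0.0], [0.001, 0.0, -1.0]]
wrist_force: [0.5, 1.2, -0.7]
width: 0.0163
gripper_force: 25.0
```

Emit:
servo_tool(
  increments=[
    [0,0,0.003,0,0,0],
    [0,0,0.006,0,0,0],
    [0,0,0.009,0,0,0],
    [0,0,0.012,0,0,0],
    [0,0,0.015,0,0,0],
    [0,0,0.018,0,0,0],
    [0,0,0.02,0,0,0],
    [0,0,0.02,0,0,0],
  ],
)

```text
clock: 18.73
eef_pos: [0.5802, 0.0065, 0.0192]
orientation: [[0.988, 0.152, -0.0], [0.152, -0.988, 0.0], [-0.0, -0.0, -1.0]]
wrist_force: [-0.4, 0.1, -1.1]
width: 0.0162
gripper_force: 25.0
```

Emit:
servo_tool(
  increments=[
    [0,0,0.002,0,0,0],
    [0,0,0.004,0,0,0],
    [0,0,0.006,0,0,0],
    [0,0,0.008,0,0,0],
    [0,0,0.01,0,0,0],
    [0,0,0.01,0,0,0],
  ],
)

```text
clock: 19.23
eef_pos: [0.5802, 0.0065, 0.0162]
orientation: [[0.988, 0.152, -0.0], [0.152, -0.988, -0.0], [-0.0, -0.0, -1.0]]
wrist_force: [0.3, -1.0, -1.5]
width: 0.0159
gripper_force: 25.0
```

Emit:
servo_tool(
  increments=[
    [0,0,0.001,0,0,0],
    [0,0,0.002,0,0,0],
    [0,0,0.003,0,0,0],
    [0,0,0.004,0,0,0],
  ],
)

```text
clock: 19.57
eef_pos: [0.5803, 0.0065, 0.0153]
orientation: [[0.988, 0.153, -0.0], [0.153, -0.988, -0.0], [-0.0, -0.0, -1.0]]
wrist_force: [-5.2, -0.9, 11.3]
width: 0.0158
gripper_force: 25.0
```

Down on the floor of the well. I release and rise.

Emit:
servo_tool(
  increments=[
    [0,0,0,0,0,0],
    [0,0,0,0,0,0],
    [0,0,0,0,0,0],
    [0,0,0,0,0,0],
    [0,0,0,0,0,0],
    [0,0,0,0,0,0],
  ],
  grip=-0.1,
)

```text
clock: 20.07
eef_pos: [0.5803, 0.0065, 0.0152]
orientation: [[0.988, 0.152, 0.0], [0.152, -0.988, -0.0], [0.0, 0.0, -1.0]]
wrist_force: [-0.7, 0.2, -0.5]
width: 0.0496
gripper_force: 0.0
```

Emit:
servo_tool(
  increments=[
    [0,0,-0.03,0,0,0],
    [0,0,-0.1,0,0,0],
    [0,0,-0.2,0,0,0],
    [0,0,-0.3,0,0,0],
    [0,0,-0.4,0,0,0],
    [0,0,-0.5,0,0,0],
    [0,0,-0.6,0,0,0],
    [-0.1,0,-0.7,0,0,0],
    [-0.2,0,-0.7,0,0,0],
    [-0.3,0,-0.7,0,0,0],
    [-0.4,0,-0.7,0,0,0],
    [-0.4,0,-0.7,0,0,0],
  ],
)

```text
clock: 21.07
eef_pos: [0.4572, -0.012, 0.2252]
orientation: [[0.988, 0.152, -0.002], [0.152, -0.988, -0.0], [-0.002, -0.0, -1.0]]
wrist_force: [0.0, 0.3, -1.5]
width: 0.0501
gripper_force: 0.0
```

Run:
```python
from h import *
im,_=robot.camera('scene');cv2.imwrite('pics/a6.png',cv2.resize(im[100:420,200:520],(600,600))[:,:,::-1])
```

```text
(no output)
```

View pics/a6.png

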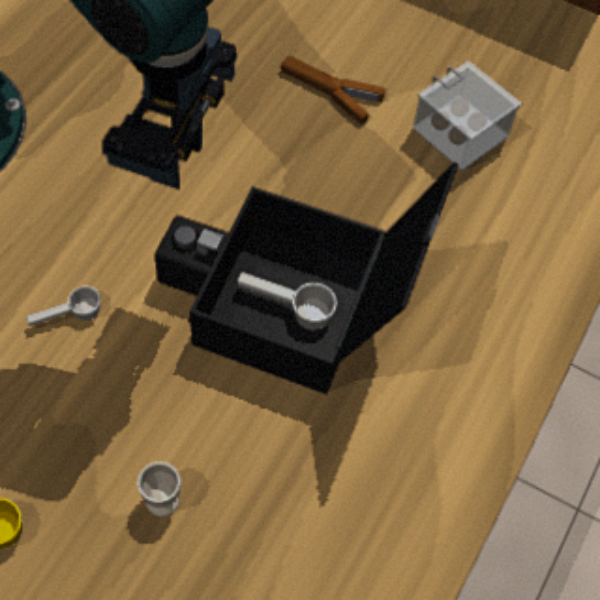

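The scoop lies flat in the well (bowl (313,303), tail (242,282)). The lid is open, the other things are in place and the arm is clear.

```bash
python3 -c "
from cell import robot
print(robot.close_job())"
```

```text
the job is handed in; nothing more can be done
None
```

The job is handed in, with no verdict returned: the last picture shows the caddy's lid sprung fully open, the large aluminium scoop set down flat in the well, the other things where they stood and the arm clear.

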